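Close a sprung gearbox housing and hold it shut

ROBOT

A 7-joint arm with a two-finger parallel gripper is mounted at the origin on the work surface. World frame = base frame: x ahead of the robot, y to its left, z up, the work surface at z = 0. Lengths are in m, angles in rad, forces in N, time in s.
With the tool pointing down it reaches from about 0.425 to 0.95 m from the base axis. Payload 4.7 kg.
Tool frame: the origin (TCP) lies midway between the tips of the shut fingers; the grasp point (between the pads) lies env.tcp_to_grasp behind it (env.tcp_to_grasp is the distance from the TCP to the grasp point, in m); z points along the fingers, y is the direction in which the jaws open and shut (so a half turn about z gives the same grasp; the last joint's range is limited). The gripper opens to 87 mm and grips with 3 to 60 N. Pads are 19 mm wide; open, the fingers measure 117 mm over their backs; the gripper's body (75 mm by 190 mm) begins 51 mm behind the grasp point.
Start: joints at [1.215, 0.469, -0.049, 1.532, 0.024, 1.141, -0.082], TCP at [0.217, -0.639, 0.223] pointing down, gripper open.
Joint ranges: [-2.59, 2.59], [-0.33, 1.99], [-1.39, 1.29], [0.1, 2.45], [-1.04, 4.18], [0.21, 1.99], [-2.66, 2.66]. Speed limits (rad/s): [2.57, 2.57, 3.14, 3.14, 3.14, 3.14, 3.14].

INTERFACE

Orientations are given as a unit quaternion [w, x, y, z].
In Python, from plant import env, eyes, ticket gives the robot as it stands. The module is installed in compiled form; this text tells all that it offers.
- The arm moves only by the tool carry_out, never from a script. Its arguments are lists of equal length, an entry for each row: "delta_pos": the shift along the tool's x, y, z in mm, a list of three; "turn": the turn about the tool's z in degrees. In form: {"delta_pos": [[tx, ty, tz], ...], "turn": [turn, ...]}. A call has 1 to 8 rows; each row is the pose to reach, as a shift and turn from the pose commanded when the call began, along the tool's axes at that moment; what a row does not reach only later rows make up. A row lasts 1/10 s, in which the tool goes at most 50 mm and 8.59 degrees, less where a joint would pass 70% of its speed; a pose out of reach is approached as far as the arm can. A call with a gripper value outside its range is refused whole. "claw" is the gripper's target within -1 to 1 (shut at 1, half-way at 0, fully open at -1), set as the call begins (left out, the last holds). The fingers move at their own pace and stop on an object; the grip force is fixed at half the most. Time passes only in rows, so rows that repeat a pose let the fingers close. It gives the time, the measured TCP pose, the force and the opening at its end, in the units of the state.
- env.read_state(): the state, without advancing time (a new reading comes with each control period).
- eyes.read_camera(name): name is "scene" or "top" or "wrist"; returns a dict with "image" (384x512x3 uint8, red, green, blue), "vertical_fov" (degrees; the focal length in pixels is half the picture's height over the tangent of half this angle, whatever the lens; pixels are square), "cx", "cy" (the principal point, pixels), "rvec" (rotation vector, rad) and "tvec" (3), from world to camera coordinates, as OpenCV has them; the wrist camera has in their place "tool_from_camera" (4x4, takes a point from camera to tool coordinates, whose origin is the TCP and whose axes are the flange's). Camera axes: x right, y down, z forward; pixel columns grow to the right and rows downward; lengths in m; the calibration is good to about 2 mm. A picture is of the moment at which its call begins: read the wrist's pose just before it. There is no depth.
- ticket.sign_off(): hands the job in, once; it reports no verdict.
Trained networks look in a picture, given as the dict that the camera call returned (one of the last four; its "shot" number tells which), for a name from the list of things; names that differ only in an ending like _2 or _b are one class to them, and where a whole thing is asked for, a point or a joint stands for the part that bears it (a point fixed in the world has none). Each returns a list of dicts, best first, with "conf" (0 to 1); they miss things now and then, are a little off and sometimes report something else, mostly with a low value. They report only what shows in the picture. A call takes as long as a camera call. They do not tell look-alikes from the thing itself.
- eyes.find_in(picture, target): "position" ([x, y, z] in m, in world coordinates, good to about 4 mm: the middle of the surface that is visible of it).
- eyes.tip_of(picture, target): "position" ([x, y, z] in m, in world coordinates, good to about 4 mm: a listed point, or the origin of a listed thing).
The state is a dict: "t": time; "joint_positions": joint angles; "dq": joint speeds; "joint_torque": joint torques, N m; "position": TCP position; "tcp_rot": TCP orientation; "ft_force": force on the tool from outside, world axes, zero at the start; "moment": the same for the moment, N m; "width": finger opening in m.
Only numpy, scipy, OpenCV 4.12 (cv2) and the standard library are available. Lean on these libraries where they do the work, as an engineer would, in place of code of your own. Each camera call takes 0.05 s, during which the arm holds its last target.

TASK

Draw the setting pin straight up out of the lower gearbox half and park it upright in the open notch at the side of the fixture, hanging by its collar, and let go of it. Then set the upper half on the two dowels of the lower half, press it down against the spring until the two halves meet flush all round, and finish while still holding it pressed shut, without letting go at the end. Leave the other things on the bench where they are.

Things in the scene. Friction and masses are not known exactly. Their poses are not given: they have to be found in the camera images.
- housing: Fixed fixture: dark steel base plate 170 (x) x 225 (y) x 12 mm, from y = -70 to +155, carrying the lower gearbox half: an open-topped aluminium box 130 (x) x 90 (y) mm round the origin, rim 52 mm above the bench, cavity 80 x 54 mm. Beyond its +y side stands the notch block, 50 (x) x 46 (y) mm, top 55 mm above the bench. Origin: on the bench under the housing's centre; z up.
- flange (a point): Centre of the lower half's rim plane, 52 mm above the bench; axes as the housing's.
- dowel_a (a point): Tip of one of the two upright steel dowels on the rim, at (52, 32) mm in the housing's x and y. Each is 10 mm in diameter and stands 18 mm above the rim; its upper 6.5 mm taper to 4 mm.
- dowel_b (a point): Tip of the other dowel, alike, at (-52, -32) mm.
- bore (a point): Mouth of the upright bore, 13 mm in diameter and 34 mm deep, in the steel boss in the middle of the cavity; the boss's top is 46 mm above the bench. The pin stands in it at the start.
- notch (a point): Park place: middle of the notch at the level of the notch block's top, 55 mm above the bench, at (0, 134) mm in the housing's frame, axes alike. The notch is a slot 14 mm wide (x), cut right down to the base plate, closed 13 mm from here towards the housing, open 20 mm from here on the +y side. The shank enters from above or from the open side; the collar rests on the block's top.
- thrust_ring (a joint): Brass ring in the cavity round the boss, 48 mm outside, 27 mm inside diameter, on a spring. 0: up, its top 5 mm above the rim; grows (m) as it is pressed down; 0.005: flush. It pushes up with 6.5 N at 0, 10 N at 0.005, so by its own weight the upper half stays about 5 mm open. Some 7 N of push closes it; 10 to 20 N holds it surely.
- pin: Loose upright setting pin, about 90 g, 90 mm long, z towards the knob; origin at its lower end. Steel shank 10 mm in diameter, 32 mm long, lower 8 mm tapered; collar 21 mm in diameter, 6 mm thick; 12 mm neck; round black knob 20 mm in diameter from 56 to 90 mm. At the start the collar lies on the boss; raised 55 mm, the pin clears rim, ring and block.
- pin_collar (a point): Centre of the underside of the pin's collar, 32 mm above the pin's origin.
- pin_knob (a point): Point on the pin's axis in the knob, 74 mm above the pin's origin, 16 mm below its top: where to grip.
- cover: Loose upper gearbox half, about 0.42 kg, right side up on the bench: aluminium plate 130 (x) x 90 (y) x 16 mm with two 12 mm through holes for the dowels at (52, 32) and (-52, -32) mm, and across its middle an upright spine 18 mm thick (x), 64 mm long (y), top 56 mm above the underside. Origin: centre of the underside; z up. It fits either way round (half a turn changes nothing).
- cover_spine (a point): Point in the middle of the spine, 40 mm above the cover's underside, 16 mm below the spine's top: where to grip, fingers closing along the cover's x.
- bearing_cap: Bystander: a smaller aluminium cap, 100 x 80 x 12 mm, with a round hub 52 mm in diameter, 28 mm high in all, no dowel holes. Origin under its centre.
- wrench: Bystander: a steel wrench lying on the bench.
- screwdriver: Bystander: a screwdriver lying on the bench.
- bearing: Bystander: a loose steel ring bearing, 52 mm in diameter, 15 mm high.
- spray_can: Bystander: an upright spray can, 60 mm in diameter, 130 mm tall.
- bolt_tray: Bystander: a shallow cardboard tray with bolts, 100 x 140 x 30 mm.
- marker: Bystander: a black marker lying on the bench, 14 mm thick, 134 mm long.
There are look-alikes about, which are no part of the job. Leave any blue or green look-alike of the cover alone.

How it is judged:
By the outcome, as a careful person would: the job done as asked, in the order asked, and still so for the second after the job is handed in, while the arm keeps its last pose, push and grip.
It also fails if it takes over 70 s, if anything falls off the work surface, if the arm or the gripper's body presses on something with over 40 N, if the wrist force passes 120 N, or if a joint passes its speed limit or range.

## Working session

There is one attempt and no reset: what is moved stays moved. The work goes in short steps, Python scripts to look and compute and a tool call to move; the robot and the scene stay as the last step left them, time stands still between calls to the robot, and variables do not carry over. Pictures are saved under pics/ and viewed, and the job is handed in when it is done.

Besides the shell and the picture viewer there is one more tool, called after ">>>" as a command line: name --pt "numbers of a row" for each row, then --argument value for the rest. carry_out: Moves the arm, as the interface text tells. Its arguments: {"type":"object","properties":{"delta_pos":{"type":"array","items":{"type":"array","items":{"type":"number"}}},"turn":{"type":"array","items":{"type":"number"}},"claw":{"type":"number"}},"required":["delta_pos","turn"]}

```bash
mkdir -p pics; ls; cat > h.py <<'E'
import numpy as np, cv2
from plant import env, eyes, ticket
def shot(n,save=None):
    p=eyes.read_camera(n)
    if save: cv2.imwrite('pics/'+save+'.png',cv2.cvtColor(p['image'],cv2.COLOR_RGB2BGR))
    return p
def K(p):
    f=p['image'].shape[0]/2/np.tan(np.radians(p['vertical_fov'])/2)
    return np.array([[f,0,p['cx']],[0,f,p['cy']],[0,0,1.]])
def Rq(q):
    from scipy.spatial.transform import Rotation as R
    return R.from_quat([q[1],q[2],q[3],q[0]]).as_matrix()
def ext(p,s=None):
    if 'rvec' in p:
        return cv2.Rodrigues(np.array(p['rvec'],float))[0],np.array(p['tvec'],float).ravel()
    T=np.eye(4);T[:3,:3]=Rq(s['tcp_rot']);T[:3,3]=s['position']
    M=np.linalg.inv(T@np.array(p['tool_from_camera']));return M[:3,:3],M[:3,3]
def pix2w(p,uv,z,s=None):
    R,t=ext(p,s);d=R.T@np.linalg.inv(K(p))@np.array([uv[0],uv[1],1.]);c=-R.T@t
    return c+d*(z-c[2])/d[2]
def w2pix(p,X,s=None):
    R,t=ext(p,s);x=(R@np.atleast_2d(X).T).T+t;x=(K(p)@x.T).T;return x[:,:2]/x[:,2:]
E
python3 - <<'E'
from h import *
np.set_printoptions(precision=4,suppress=True)
s=env.read_state();print(s,env.tcp_to_grasp)
for n in ['scene','top','wrist']:
    p=shot(n,n+'0')
    print(n,p['vertical_fov'],p['cx'],p['cy'])
    for t in ['housing','flange','dowel_a','notch','bore','pin_knob','cover','cover_spine','bearing_cap']:
        try: r=eyes.tip_of(p,t)
        except Exception as e: r=[];print(t,e)
        print(t,[(np.round(q['position'],3).tolist(),round(q['conf'],2)) for q in r])
E
```

```text
pics
{'t': 0.0, 'joint_positions': array([ 1.2151,  0.4694, -0.0486,  1.5337,  0.0241,  1.141 , -0.0823]), 'dq': array([ 0.0016, -0.0011, -0.0016,  0.0013, -0.0005, -0.    ,  0.0008]), 'joint_torque': array([  0.0003, -50.7974,  -0.0806, -23.6161,  -0.0614,   0.0379,
         0.0001]), 'position': array([ 0.2165, -0.6387,  0.2215]), 'tcp_rot': array([-0.0009,  0.9867,  0.1627, -0.0002]), 'ft_force': array([ 0.2613, -1.2231, -0.2654]), 'moment': array([-0.0789,  0.0164, -0.0381]), 'width': 0.08731784503191982} 0.0187
scene 55.42263821439695 246.47358846976766 193.81853543717418
housing [([0.535, 0.134, 0.001], 0.69)]
flange [([0.538, 0.133, 0.052], 0.94)]
dowel_a [([0.477, 0.122, 0.069], 0.98), ([0.595, 0.151, 0.075], 0.58)]
notch [([0.581, 0.263, 0.054], 0.86), ([0.538, 0.133, 0.053], 0.43)]
bore [([0.532, 0.136, 0.046], 0.68), ([0.735, -0.178, -0.0], 0.46)]
pin_knob [([0.532, 0.134, -0.0], 0.62), ([0.534, 0.133, 0.086], 0.56), ([0.375, -0.027, 0.0], 0.15)]
cover [([0.227, -0.273, -0.001], 0.96), ([0.302, -0.461, 0.0], 0.95), ([0.53, -0.15, 0.001], 0.87)]
cover_spine [([0.53, -0.151,
[... 407 characters left out ...]
 [([0.535, 0.138, 0.044], 0.7), ([0.528, -0.153, -0.001], 0.62), ([0.356, -0.29, -0.002], 0.32)]
pin_knob [([0.534, 0.133, 0.09], 0.48)]
cover [([0.304, -0.463, -0.0], 0.78), ([0.528, -0.151, 0.003], 0.7), ([0.53, 0.134, 0.015], 0.65), ([0.533, -0.152, 0.04], 0.64)]
cover_spine [([0.227, -0.269, 0.035], 0.85), ([0.298, -0.464, 0.042], 0.81), ([0.534, -0.153, 0.041], 0.69)]
bearing_cap [([0.5, -0.33, 0.001], 0.91), ([0.526, -0.15, 0.001], 0.62), ([0.531, -0.149, 0.04], 0.36)]
wrist 68.21848451407489 252.69069033667455 191.26726917084778
housing []
flange []
dowel_a []
notch []
bore []
pin_knob []
cover [([0.295, -0.459, 0.005], 0.74)]
cover_spine [([0.299, -0.46, 0.041], 0.85)]
bearing_cap []
```

View pics/scene0.png

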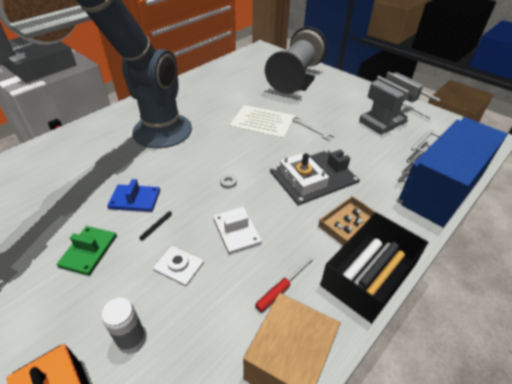

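View pics/top0.png

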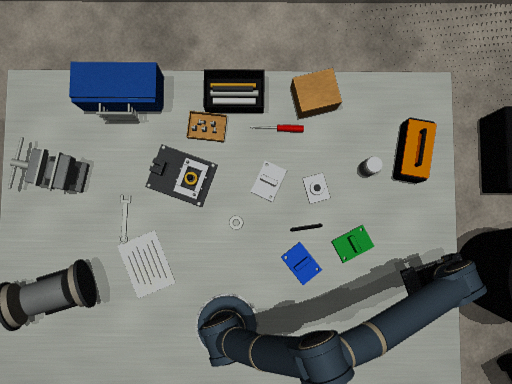

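View pics/wrist0.png

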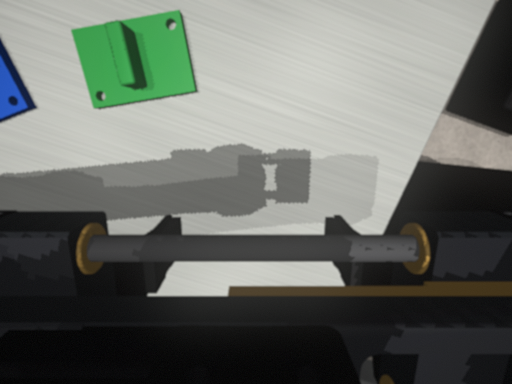

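Candidates for the cover (top picture): the aluminium plate with a spine and two holes at (268,181), a blue one at (300,262), a green one at (352,244), and the cap with a round hub at (316,188). By the description it is the aluminium one at (268,181). Next I'll check that in a close crop.

```bash
python3 - <<'E'
from h import *
a=cv2.imread('pics/top0.png')
c1=cv2.resize(a[155:210,235:335],None,fx=8,fy=8,interpolation=cv2.INTER_CUBIC)[:,:800]
cv2.imwrite('pics/c_cover.png',c1)
b=cv2.imread('pics/top0.png')
cv2.imwrite('pics/c_hous.png',cv2.resize(b[140:212,140:220],None,fx=8,fy=8,interpolation=cv2.INTER_CUBIC))
b=cv2.imread('pics/scene0.png')
cv2.imwrite('pics/c_scene.png',cv2.resize(b[140:255,205:365],None,fx=5,fy=5,interpolation=cv2.INTER_CUBIC))
E
```

```text
(no output)
```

View pics/c_cover.png

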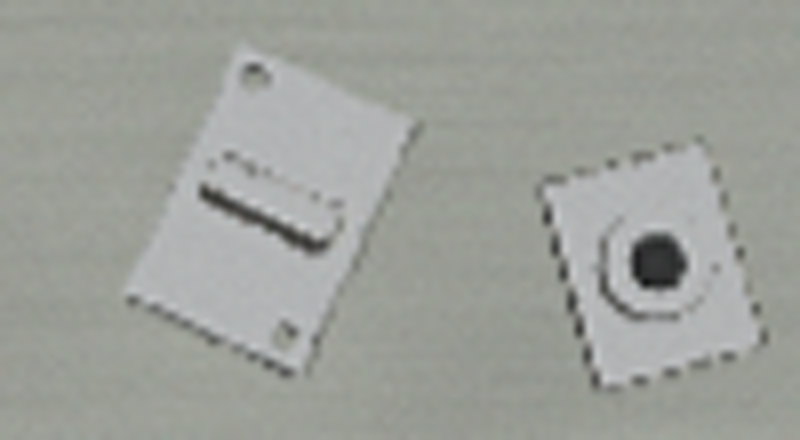

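View pics/c_hous.png

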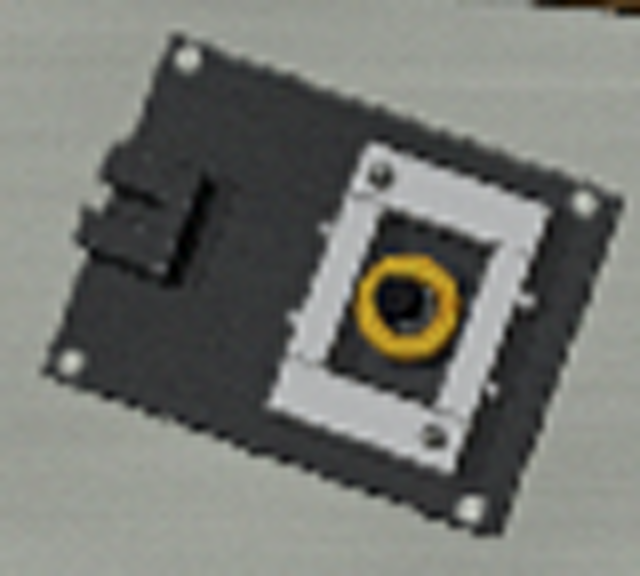

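View pics/c_scene.png

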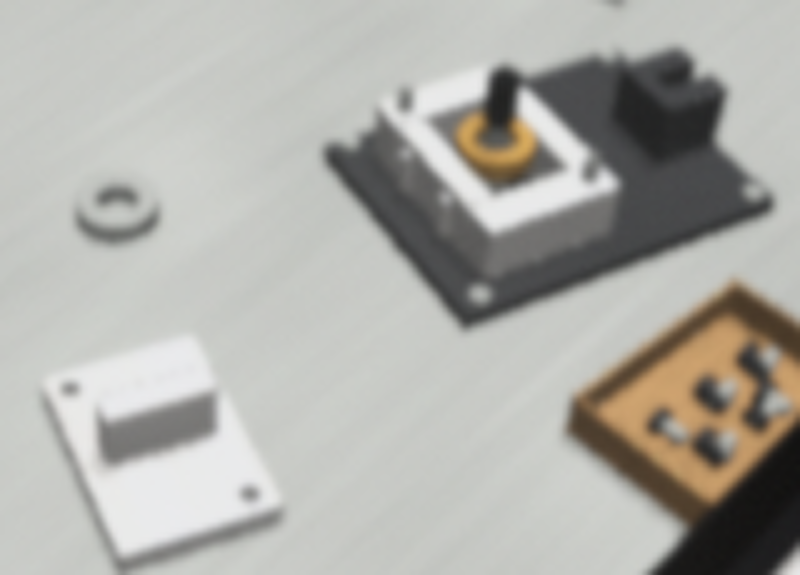

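The crop confirms it: plain aluminium plate with a spine and two diagonal holes at crop (255,75) and (285,333). The neighbour is the round-hub cap. Housing: brass ring and pin at crop (405,300), notch opening to the left.

```bash
cat > p0.py <<'E'
from h import *
np.set_printoptions(precision=4,suppress=True)
p=shot('top')
def cv(pts,o,z): 
    return np.array([pix2w(p,(u/8+o[0]-.44,v/8+o[1]-.44),z) for u,v in pts])
def fit(W,M):
    M=np.array(M)/1e3; a=(M-M.mean(0));b=(W-W.mean(0))
    th=np.arctan2((a[:,0]*b[:,1]-a[:,1]*b[:,0]).sum(),(a*b).sum())
    R=np.array([[np.cos(th),-np.sin(th)],[np.sin(th),np.cos(th)]])
    t=W.mean(0)-R@M.mean(0);return t,np.degrees(th),1e3*np.linalg.norm(W-(M@R.T+t),axis=1)
E
python3 - <<'E'
from p0 import *
c=cv([(243,45),(418,125),(300,377),(127,293)],(235,155),.016)[:,:2]; print(c)
print('cover',fit(c,[(65,45),(65,-45),(-65,-45),(-65,45)]))
h=cv([(255,75),(285,333)],(235,155),.016)[:,:2];print('holes',fit(h,[(52,32),(-52,-32)]))
r=cv([(370,143),(550,208),(455,470),(270,405)],(140,140),.052)[:,:2]; print(r)
print('rim',fit(r,[(65,45),(65,-45),(-65,-45),(-65,45)]))
b=cv([(178,35),(625,200),(500,535),(45,373)],(140,140),.012)[:,:2]
print('base',fit(b,[(85,155),(85,-70),(-85,-70),(-85,155)]))
E
```

```text
[[ 0.6065 -0.1349]
 [ 0.5695 -0.2165]
 [ 0.4517 -0.1618]
 [ 0.4902 -0.0815]]
cover (array([ 0.5295, -0.1487]), np.float64(-24.853546169070583), array([0.8951, 0.3659, 0.4155, 1.2734]))
holes (array([ 0.5323, -0.1477]), np.float64(-24.8499616893991), array([0.452, 0.452]))
[[0.6096 0.1557]
 [0.5802 0.073 ]
 [0.4601 0.1145]
 [0.4892 0.199 ]]
rim (array([0.5348, 0.1356]), np.float64(-19.364320757878282), array([1.5759, 1.7565, 1.5851, 0.9576]))
base (array([0.5344, 0.1351]), np.float64(-19.694927657838004), array([0.9032, 1.5791, 1.9631, 0.3331]))
```

>>> carry_out --pt "31 -35 0" --pt "62 -70 0" --pt "94 -106 0" --pt "125 -141 0" --pt "156 -176 0" --pt "188 -211 0" --pt "219 -246 0" --pt "250 -282 0" --turn '[-6.5,-13,-19.5,-26,-32.5,-39,-45.5,-51.8]'

```text
t: 2.35
position: [0.3635, -0.2903, 0.2229]
tcp_rot: [0.001, 0.815, 0.579, 0.0]
ft_force: [1.2, 0.4, 0.5]
width: 0.0868
```

```bash
cat >> h.py <<'E'
def togo(P,phi,s=None):
    s=s or env.read_state();R=Rq(s['tcp_rot']);f=np.degrees(np.arctan2(R[1,0],R[0,0]))
    d=R.T@(np.array(P)-s['position'])*1e3
    t=(f-phi+180)%360-180
    print('t',round(s['t'],2),'pos',np.round(s['position'],4),'phi',round(f,2),'tilt',np.round(R[:2,2],4),'F',np.round(s['ft_force'],1),'w',round(s['width'],4),'\n GO',np.round(d,1),'turn',round(t,2))
E
python3 - <<'E'
from h import *
togo((.4916,.0124,.22),70.5)
E
```

```text
t 2.35 pos [ 0.3635 -0.2903  0.2229] phi 70.77 tilt [ 0.0008 -0.0009] F [1.2 0.4 0.5] w 0.0868 
 GO [328.   21.2   2.8] turn 0.27
```

>>> carry_out --pt "45 3 0" --pt "90 6 0" --pt "135 9 0" --pt "180 12 0" --pt "225 15 0" --pt "270 18 0" --pt "310 20 0" --pt "328 21 0" --turn '[0,0,0,0,0,0,0,0.3]'

```text
t: 3.15
position: [0.4931, 0.0146, 0.2231]
tcp_rot: [-0.0, 0.817, 0.577, 0.001]
ft_force: [-0.1, -0.4, 0.3]
width: 0.087
```

```bash
python3 - <<'E'
from h import *
s=env.read_state();p=shot('wrist','w1')
togo((.535,.135,.22),70.5)
for t in ['pin_knob','bore','dowel_a','notch','flange']:
    print(t,[(np.round(q['position'],4).tolist(),round(q['conf'],2)) for q in eyes.tip_of(p,t)])
import pickle;pickle.dump((s,p),open('w1.pkl','wb'))
E
```

```text
t 3.2 pos [0.4938 0.0163 0.2232] phi 70.62 tilt [0.0026 0.0034] F [0.9 2.3 1. ] w 0.087 
 GO [125.6  -0.5   3.7] turn 0.12
pin_knob [([0.5327, 0.129, 0.0864], 0.74)]
bore [([0.533, 0.1399, 0.0487], 0.96), ([0.5302, 0.1311, 0.0503], 0.64), ([0.3749, -0.0296, -0.0008], 0.31)]
dowel_a [([0.592, 0.15, 0.0713], 0.94), ([0.4744, 0.1214, 0.0742], 0.78)]
notch [([0.5305, 0.1371, 0.0004], 0.57)]
flange [([0.534, 0.1349, 0.0529], 0.72)]
```

View pics/w1.png

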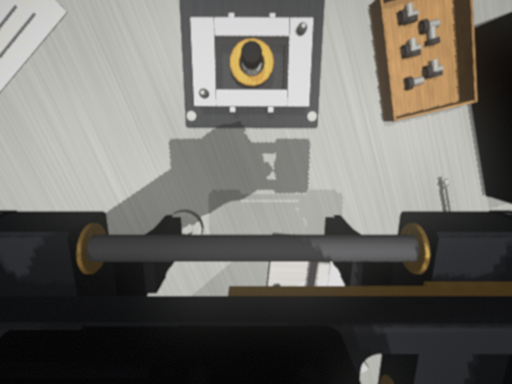

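The wrist view shows the housing square to the image, pin and ring at (251,60), dowels at (203,93) and (302,29). The arm was still settling, so I'll take it again and measure from the upscaled crop.

```bash
python3 - <<'E'
from h import *
s=env.read_state();p=shot('wrist','w2')
s2=env.read_state();togo((.535,.135,.22),70.5)
import pickle;pickle.dump((s,p),open('w2.pkl','wb'))
a=cv2.imread('pics/w2.png')[0:135,175:335]
cv2.imwrite('pics/w2c.png',cv2.resize(a,None,fx=5,fy=4.4,interpolation=cv2.INTER_CUBIC) if 0 else cv2.resize(a,(800,600*0+675),interpolation=cv2.INTER_CUBIC)[:600])
E
```

```text
t 3.5 pos [0.4917 0.0086 0.2225] phi 70.07 tilt [-0.0003 -0.001 ] F [-0.9 -0.4  0. ] w 0.0865 
 GO [133.6  -2.4   2.3] turn -0.43
```

View pics/w2c.png

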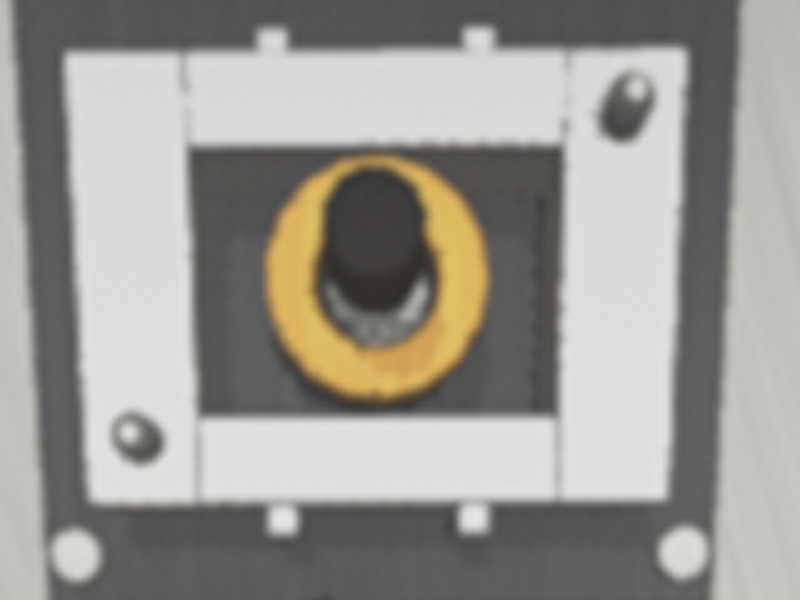

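```bash
python3 - <<'E'
from h import *
import pickle
from p0 import fit
s,p=pickle.load(open('w2.pkl','rb'))
print(s['position'])
f=lambda q,z:np.array([pix2w(p,(u/5+175-.4,v/5-.4),z,s)[:2] for u,v in q])
print(fit(f([(65,52),(687,48),(667,500),(90,502)],.052),[(-65,45),(65,45),(65,-45),(-65,-45)]))
print(fit(f([(637,88),(128,432)],.070),[(52,32),(-52,-32)]))
print('knob top',f([(374,215)],.104))
print('T',np.round(p['tool_from_camera'],3))
for i in range(3): togo((.535,.135,.22),70.5);shot('wrist')
E
```

```text
[0.4917 0.0086 0.2224]
(array([0.5341, 0.1343]), np.float64(-19.6335691991987), array([0.5282, 0.3878, 0.6348, 0.6592]))
(array([0.534 , 0.1343]), np.float64(-19.712642404205052), array([0.1472, 0.1472]))
knob top [[0.5344 0.1353]]
T [[ 0.001 -0.97  -0.244  0.066]
 [ 1.     0.001 -0.     0.   ]
 [ 0.    -0.244  0.97  -0.162]
 [ 0.     0.     0.     1.   ]]
t 3.55 pos [0.4918 0.0087 0.2225] phi 70.08 tilt [-0.0001 -0.0008] F [-0.6  0.4  0.3] w 0.0871 
 GO [133.4  -2.4   2.4] turn -0.42
t 3.6 pos [0.4919 0.0089 0.2226] phi 70.09 tilt [-0.     -0.0007] F [-1.1 -0.5 -0.2] w 0.0868 
 GO [133.2  -2.4   2.5] turn -0.41
t 3.65 pos [0.4919 0.0091 0.2226] phi 70.11 tilt [ 0.     -0.0006] F [-0.1 -0.6  0.1] w 0.0871 
 GO [133.   -2.3   2.5] turn -0.39
```

>>> carry_out --pt "35 -1 0" --pt "75 -2 0" --pt "110 -3 0" --pt "131 -3 0" --pt "131 -3 30" --pt "131 -3 65" --pt "131 -3 90" --pt "131 -3 90" --turn '[0,0,0,0,0,0,0,0]'

```text
t: 4.5
position: [0.5312, 0.133, 0.1293]
tcp_rot: [-0.001, 0.818, 0.575, -0.004]
ft_force: [-0.1, -0.1, 0.4]
width: 0.0871
```

```bash
python3 - <<'E'
from h import *
p=shot('scene','s1')
togo((.5342,.1345,.069),70.33)
E
```

```text
t 4.55 pos [0.5327 0.1339 0.1314] phi 70.2 tilt [-0.0032 -0.0007] F [0.2 1.2 1. ] w 0.0871 
 GO [ 1.1  1.3 62.4] turn -0.13
```

>>> carry_out --pt "1 1 30" --pt "1 1 55" --pt "1 1 63" --pt "1 1 63" --pt "1 1 63" --pt "1 1 63" --turn '[0,0,0,0,0,0]'

```text
t: 5.15
position: [0.5361, 0.1356, 0.0712]
tcp_rot: [0.001, 0.818, 0.575, 0.001]
ft_force: [0.5, -0.5, 0.1]
width: 0.0869
```

```bash
python3 - <<'E'
from h import *
p=shot('scene','s2')
togo((.5342,.1345,.069),70.33)
a=cv2.imread('pics/s2.png');cv2.imwrite('pics/s2c.png',cv2.resize(a[110:230,240:380],None,fx=5,fy=5))
E
```

```text
t 5.2 pos [0.5359 0.1355 0.071 ] phi 70.21 tilt [0.0027 0.0005] F [ 0.4 -0.1  0.4] w 0.0871 
 GO [-1.5 -1.3  2. ] turn -0.12
```

View pics/s2c.png

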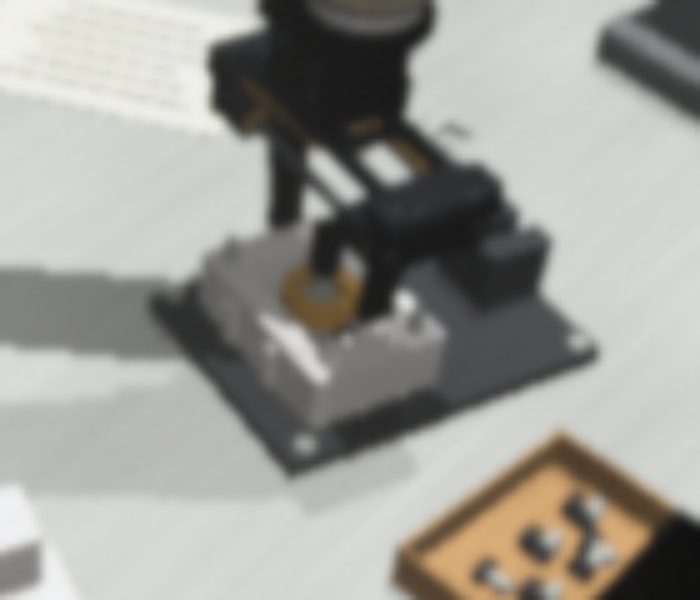

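The fingers straddle the knob (crop 325,245), clear of the dowels. Closing.

>>> carry_out --pt "-1.5 -1.3 2" --pt "-1.5 -1.3 2" --pt "-1.5 -1.3 2" --pt "-1.5 -1.3 2" --pt "-1.5 -1.3 2" --pt "-1.5 -1.3 2" --pt "-1.5 -1.3 2" --pt "-1.5 -1.3 2" --turn '[0,0,0,0,0,0,0,0]' --claw 1

```text
t: 6.0
position: [0.5332, 0.1342, 0.0675]
tcp_rot: [0.0, 0.818, 0.575, -0.0]
ft_force: [-0.2, -0.4, -0.0]
width: 0.0309
```

```bash
python3 - <<'E'
from h import *
togo((.5342,.1345,.069),70.33)
E
```

```text
t 6.0 pos [0.5332 0.1342 0.0675] phi 70.23 tilt [ 0. -0.] F [-0.2 -0.4 -0. ] w 0.0309 
 GO [ 0.6  0.9 -1.5] turn -0.1
```

>>> carry_out --pt "0 0 0" --pt "0 0 0" --pt "0 0 0" --pt "0 0 0" --pt "0 0 0" --turn '[0,0,0,0,0]'

```text
t: 6.5
position: [0.5331, 0.1342, 0.0675]
tcp_rot: [0.0, 0.818, 0.575, -0.0]
ft_force: [0.5, 0.3, -0.0]
width: 0.0192
```

>>> carry_out --pt "0 0 -5" --pt "0 0 -15" --pt "0 0 -27" --pt "0 0 -39" --pt "0 0 -51" --pt "0 0 -60" --pt "0 0 -66" --pt "0 0 -66" --turn '[0,0,0,0,0,0,0,0]'

```text
t: 7.3
position: [0.5337, 0.1344, 0.1346]
tcp_rot: [0.0, 0.818, 0.575, 0.001]
ft_force: [0.4, 0.1, -0.7]
width: 0.0193
```

```bash
python3 - <<'E'
from h import *
p=shot('scene','s3')
R=lambda a:np.array([[np.cos(a),-np.sin(a)],[np.sin(a),np.cos(a)]])
N=np.array([.5341,.1343])+R(np.radians(-19.67))@[0,.134];print(N)
togo((*N,.134),70.33)
a=cv2.imread('pics/s3.png');cv2.imwrite('pics/s3c.png',cv2.resize(a[110:230,240:380],None,fx=5,fy=5))
E
```

```text
[0.5792047  0.26048069]
t 7.35 pos [0.5333 0.1341 0.1339] phi 70.22 tilt [ 0.0007 -0.0001] F [-0.4 -0.4 -1.1] w 0.0189 
 GO [ 1.344e+02  4.000e-01 -1.000e-01] turn -0.11
```

View pics/s3c.png

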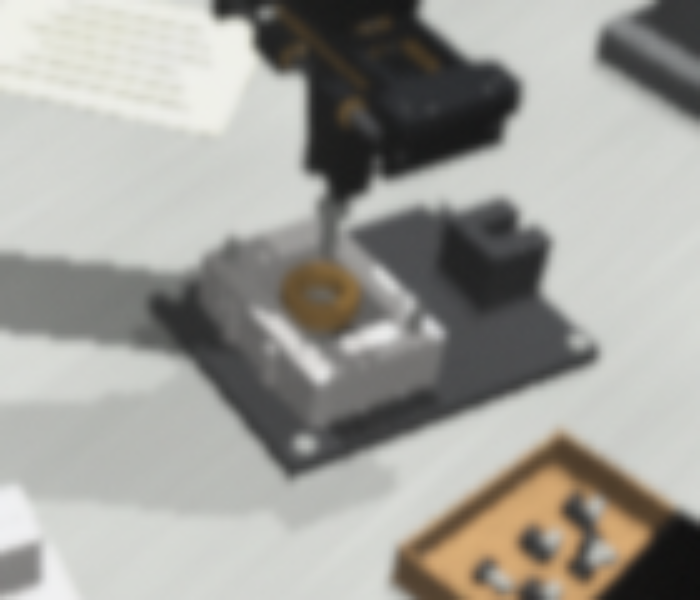

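```bash
python3 - <<'E'
from h import *
s=env.read_state();p=shot('wrist','w3')
togo((.5792,.2605,.134),70.33)
import pickle;pickle.dump((s,p),open('w3.pkl','wb'))
R=lambda a:np.array([[np.cos(a),-np.sin(a)],[np.sin(a),np.cos(a)]])
H=lambda q:np.r_[np.array([.5341,.1343])+R(np.radians(-19.67))@(np.array(q[:2])/1e3),q[2]/1e3]
u=w2pix(p,[H(q) for q in [(-7,121+3,55),(7,124,55),(-7,154,55),(7,154,55)]],s);print(u)
a=cv2.imread('pics/w3.png');cv2.imwrite('pics/w3c.png',cv2.resize(a[0:120,170:330],None,fx=5,fy=5,interpolation=cv2.INTER_CUBIC))
E
```

```text
t 7.4 pos [0.533  0.134  0.1334] phi 70.22 tilt [-0.0003 -0.0003] F [-0.9 -0.2 -1.7] w 0.019 
 GO [134.7   0.7  -0.7] turn -0.11
[[244.20378849  42.34395227]
 [262.32530093  42.31764793]
 [243.85362719  -1.75651811]
 [262.60028881  -1.7835046 ]]
```

View pics/w3c.png

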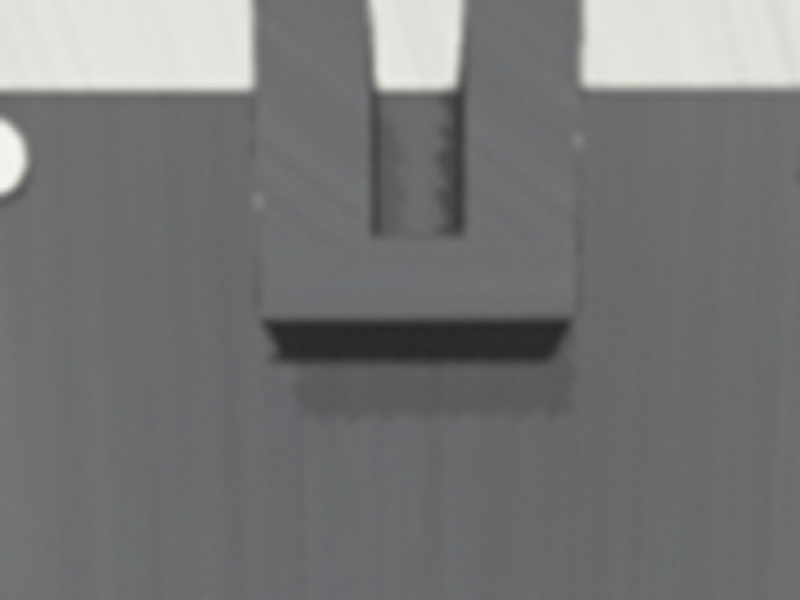

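View pics/w3.png

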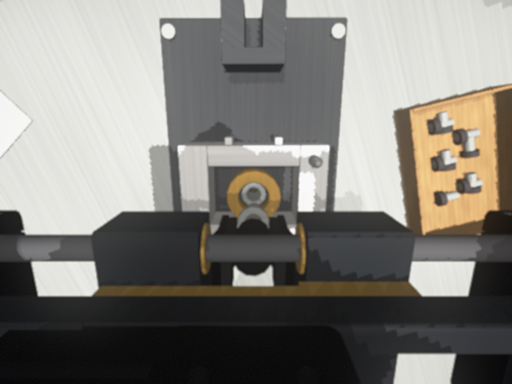

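>>> carry_out --pt "30 0.2 0" --pt "65 0.4 0" --pt "100 0.6 0" --pt "125 0.7 0" --pt "135 0.7 0" --pt "135 0.7 0" --pt "135 0.7 0" --pt "135 0.7 0" --turn '[0,0,0,0,0,0,0,0]'

```text
t: 8.2
position: [0.5794, 0.2588, 0.1332]
tcp_rot: [0.001, 0.819, 0.574, -0.001]
ft_force: [-0.1, -0.2, -1.5]
width: 0.0193
```

```bash
python3 - <<'E'
from h import *
s=env.read_state();p=shot('wrist','w4')
togo((.5792,.2605,.134),70.33)
togo((.5792,.2605,.134),70.33)
a=cv2.imread('pics/w4.png');cv2.imwrite('pics/w4c.png',cv2.resize(a[130:300,160:350],None,fx=4,fy=3.5,interpolation=cv2.INTER_CUBIC))
E
```

```text
t 8.25 pos [0.5795 0.259  0.1334] phi 70.11 tilt [-0.0002 -0.0015] F [ 0.6  0.7 -1.9] w 0.0191 
 GO [ 1.3 -0.8 -0.6] turn -0.22
t 8.25 pos [0.5795 0.259  0.1334] phi 70.11 tilt [-0.0002 -0.0015] F [ 0.6  0.7 -1.9] w 0.0191 
 GO [ 1.3 -0.8 -0.6] turn -0.22
```

View pics/w4c.png

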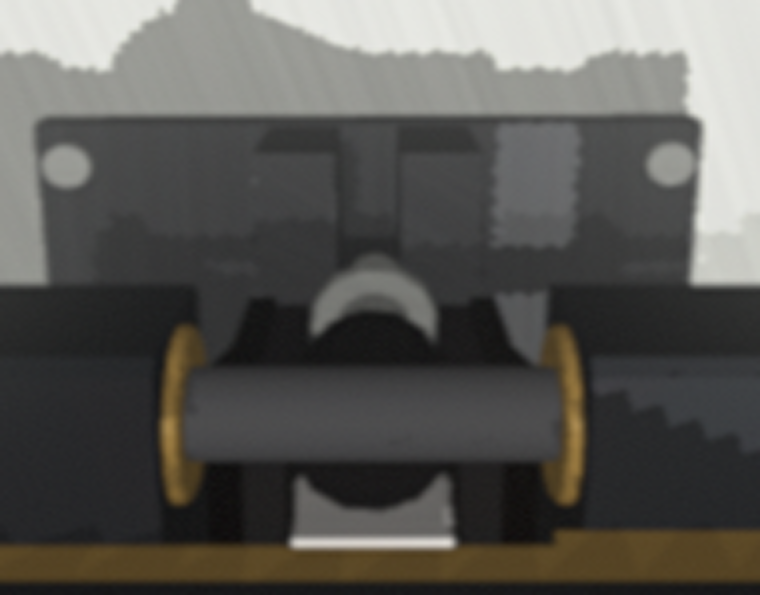

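The shank is about 0.6 mm right of the slot's centre (crop 373 vs 370), so I'll apply that correction and lower.

>>> carry_out --pt "1.5 -0.7 0" --pt "1.5 -0.7 8" --pt "1.5 -0.7 18" --pt "1.5 -0.7 28" --pt "1.5 -0.7 38" --pt "1.5 -0.7 46" --pt "1.5 -0.7 52" --pt "1.5 -0.7 52" --turn '[0,-0.2,-0.2,-0.2,-0.2,-0.2,-0.2,-0.2]'

```text
t: 9.05
position: [0.5788, 0.2624, 0.0803]
tcp_rot: [-0.0, 0.817, 0.577, -0.001]
ft_force: [-0.3, -0.4, -0.3]
width: 0.0192
```

```bash
python3 - <<'E'
from h import *
s=env.read_state();p=shot('scene','s4')
togo((.5792,.2605,.0765),70.33)
a=cv2.imread('pics/s4.png');cv2.imwrite('pics/s4c.png',cv2.resize(a[100:220,260:400],None,fx=5,fy=5,interpolation=cv2.INTER_CUBIC))
E
```

```text
t 9.1 pos [0.5792 0.2626 0.081 ] phi 70.43 tilt [-0.0007 -0.0003] F [ 0.5 -0.6 -0. ] w 0.0193 
 GO [-2.   0.8  4.5] turn 0.1
```

View pics/s4c.png

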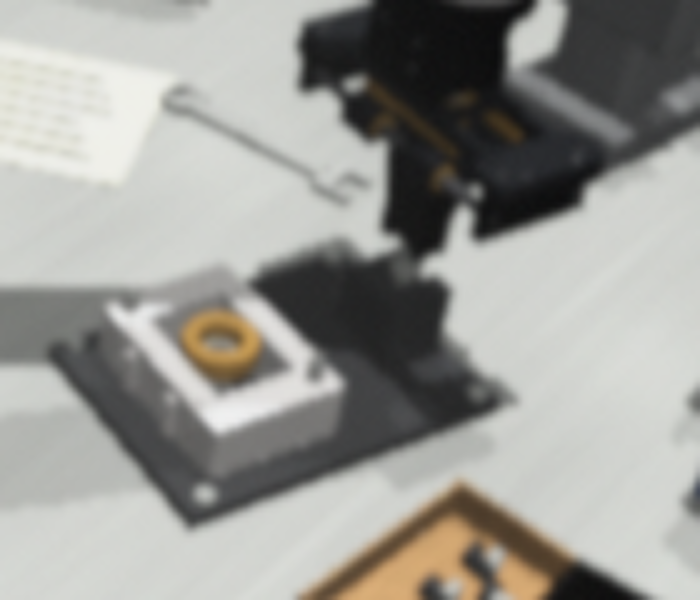

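>>> carry_out --pt "-2 0.4 2" --pt "-2 0.4 3" --pt "-2 0.4 4" --pt "-2 0.4 4.7" --pt "-2 0.4 4.7" --pt "-2 0.4 4.7" --turn '[0,0,0,0,0,0]'

```text
t: 9.7
position: [0.5791, 0.2607, 0.0769]
tcp_rot: [0.0, 0.817, 0.577, 0.0]
ft_force: [0.8, 0.7, -0.3]
width: 0.0192
```

```bash
python3 - <<'E'
from h import *
s=env.read_state();p=shot('wrist','w5')
togo((.5792,.2605,.0765),70.33)
E
```

```text
t 9.75 pos [0.5791 0.2607 0.0769] phi 70.43 tilt [0.0002 0.    ] F [-0.4  0.6 -0. ] w 0.0192 
 GO [-0.1  0.2  0.4] turn 0.1
```

View pics/w5.png

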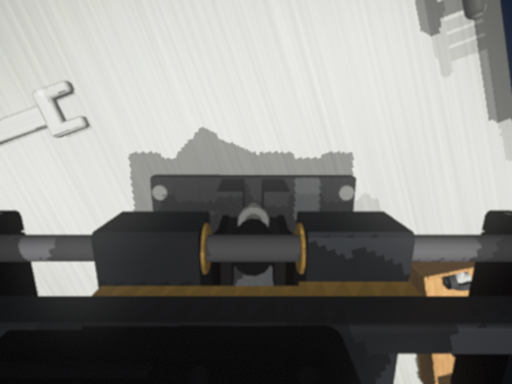

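Collar sits over the slot (about 253,215). Lower the last bit to contact, then open.

>>> carry_out --pt "0 0 0.7" --pt "0 0 1" --pt "0 0 1" --turn '[0,0,0]'

```text
t: 10.05
position: [0.5793, 0.2608, 0.0764]
tcp_rot: [0.0, 0.817, 0.577, 0.0]
ft_force: [-1.3, -0.1, 3.9]
width: 0.0193
```

>>> carry_out --pt "0 0 0" --pt "0 0 0" --pt "0 0 0" --pt "0 0 0" --pt "0 0 0" --pt "0 0 0" --pt "0 0 0" --pt "0 0 0" --turn '[0,0,0,0,0,0,0,0]' --claw -1

```text
t: 10.85
position: [0.5791, 0.2606, 0.0758]
tcp_rot: [0.0, 0.817, 0.577, -0.0]
ft_force: [-0.1, -0.7, 0.2]
width: 0.0752
```

>>> carry_out --pt "0 0 -20" --pt "0 0 -50" --pt "0 0 -90" --pt "0 0 -125" --pt "0 0 -140" --pt "0 0 -140" --turn '[0,0,0,0,0,0]'

```text
t: 11.45
position: [0.5801, 0.2615, 0.2182]
tcp_rot: [0.001, 0.817, 0.577, 0.002]
ft_force: [-0.0, 0.3, -0.2]
width: 0.0871
```

```bash
python3 - <<'E'
from h import *
p=shot('scene','s6')
a=cv2.imread('pics/s6.png');cv2.imwrite('pics/s6c.png',cv2.resize(a[100:220,260:400],None,fx=5,fy=5,interpolation=cv2.INTER_CUBIC))
togo((.5792,.2605,.22),70.33)
E
```

```text
t 11.5 pos [0.5791 0.2606 0.2159] phi 70.42 tilt [ 0.0008 -0.0001] F [-0.6 -0.1 -0.6] w 0.087 
 GO [-0.   0.1 -4.1] turn 0.09
```

View pics/s6c.png

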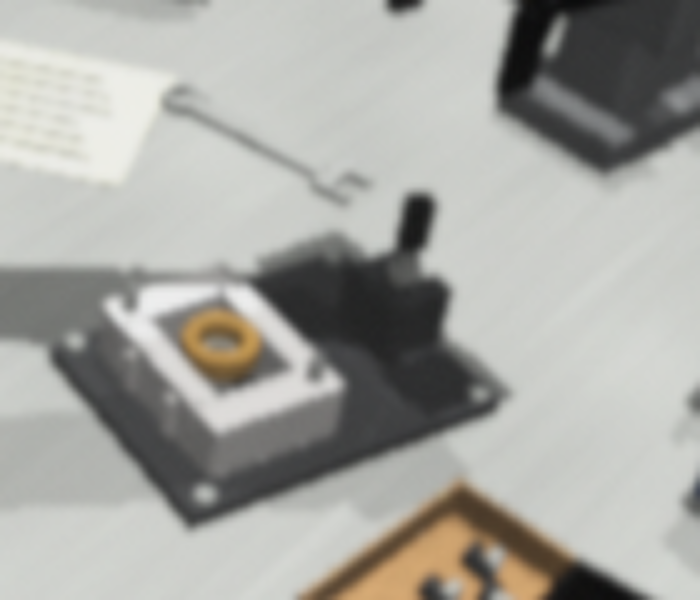

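The pin stands upright in the notch, collar on the block. Now to the cover, stopping short for a wrist look.

```bash
python3 - <<'E'
from h import *
togo((.476,-.266,.216),65.2)
E
```

```text
t 11.5 pos [0.5791 0.2606 0.2159] phi 70.42 tilt [ 0.0008 -0.0001] F [-0.6 -0.1 -0.6] w 0.087 
 GO [-5.307e+02  7.930e+01 -1.000e-01] turn 5.22
```

>>> carry_out --pt "-40 6 0" --pt "-85 13 0" --pt "-130 20 0" --pt "-175 26 0" --pt "-220 33 0" --pt "-265 40 0" --pt "-310 46 0" --pt "-355 53 0" --turn '[0,0,0,0,0,0,0,0]'

```text
t: 12.3
position: [0.5078, -0.0936, 0.2135]
tcp_rot: [-0.001, 0.817, 0.577, -0.002]
ft_force: [1.5, -0.1, -0.4]
width: 0.0872
```

>>> carry_out --pt "-45 7 0" --pt "-90 13 0" --pt "-130 20 0" --pt "-160 24 0" --pt "-176 26 0" --pt "-176 26 0" --pt "-176 26 0" --pt "-176 26 0" --turn '[1.2,2.2,3.2,4.2,5.2,5.2,5.2,5.2]'

```text
t: 13.1
position: [0.4762, -0.2636, 0.2156]
tcp_rot: [-0.001, 0.841, 0.541, 0.0]
ft_force: [-0.7, -0.0, -0.1]
width: 0.0871
```

```bash
python3 - <<'E'
from h import *
for i in range(3): shot('scene')
s=env.read_state();p=shot('wrist','w7')
togo((.476,-.266,.216),65.2)
import pickle;pickle.dump((s,p),open('w7.pkl','wb'))
a=cv2.imread('pics/w7.png')[0:120,165:325]
cv2.imwrite('pics/w7c.png',cv2.resize(a,None,fx=5,fy=5,interpolation=cv2.INTER_CUBIC))
E
```

```text
t 13.3 pos [ 0.4761 -0.2649  0.216 ] phi 65.35 tilt [0.0003 0.0001] F [-0.6  0.8  0.2] w 0.0873 
 GO [-1.   0.4  0. ] turn 0.15
```

View pics/w7c.png

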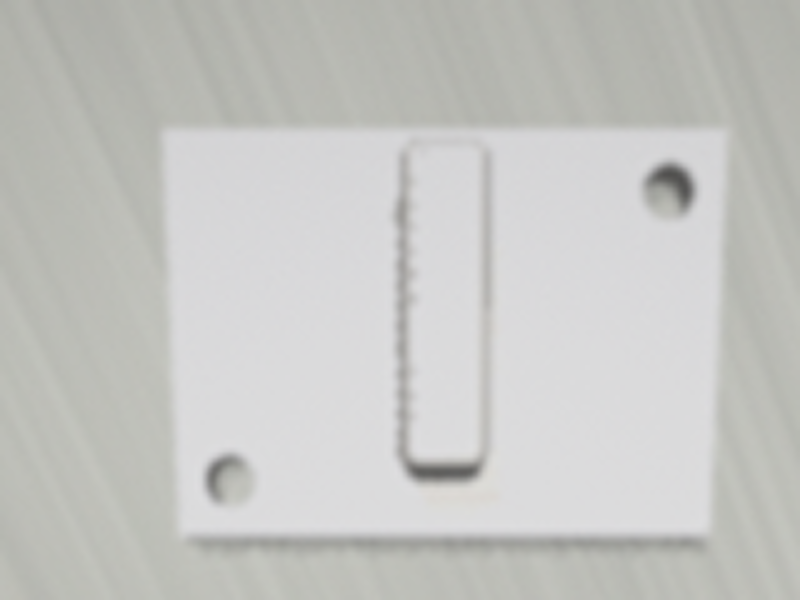

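The cover is square in view: spine at crop (445,305), holes at (668,192) and (230,480), bare aluminium.

```bash
python3 - <<'E'
from h import *
import pickle
from p0 import fit
s,p=pickle.load(open('w7.pkl','rb'))
f=lambda q,z:np.array([pix2w(p,(u/5+165-.4,v/5-.4),z,s)[:2] for u,v in q])
a=fit(f([(163,128),(729,128),(711,535),(181,535)],.016),[(-65,45),(65,45),(65,-45),(-65,-45)]);print(a)
print(fit(f([(668,192),(230,480)],.016),[(52,32),(-52,-32)]))
print(fit(f([(404,138),(491,138),(483,464),(405,464)],.056),[(-9,32),(9,32),(9,-32),(-9,-32)]))
togo((*a[0],.2),a[1]+90)
E
```

```text
(array([ 0.5302, -0.1496]), np.float64(-24.5641638182962), array([0.2447, 0.306 , 0.27  , 0.3354]))
(array([ 0.5296, -0.1497]), np.float64(-24.756077446813126), array([0.2815, 0.2815]))
(array([ 0.5299, -0.1499]), np.float64(-25.15164020541255), array([0.5461, 0.363 , 0.8242, 0.6882]))
t 13.35 pos [ 0.4759 -0.2652  0.216 ] phi 65.32 tilt [ 0.0003 -0.0001] F [ 0.2  0.2 -0.7] w 0.0872 
 GO [127.7   1.   16. ] turn -0.12
```

>>> carry_out --pt "40 0.5 0" --pt "80 1 0" --pt "115 1 0" --pt "128 1 20" --pt "128 1 60" --pt "128 1 100" --pt "128 1 130" --pt "128 1 140" --turn '[0,0,0,0,0,0,0,0]'

```text
t: 14.15
position: [0.528, -0.1497, 0.073]
tcp_rot: [-0.002, 0.842, 0.539, -0.002]
ft_force: [-0.6, -0.2, 0.2]
width: 0.0866
```

```bash
python3 - <<'E'
from h import *
for i in range(2): shot('scene')
togo((.5299,-.1497,.022),65.3)
E
```

```text
t 14.25 pos [ 0.5295 -0.1499  0.0749] phi 65.25 tilt [-0.0023  0.0008] F [ 0.1 -0.5  0.2] w 0.0869 
 GO [ 0.4  0.4 52.9] turn -0.05
```

>>> carry_out --pt "0 0 20" --pt "0 0 38" --pt "0 0 48" --pt "0 0 52.5" --pt "0 0 52.5" --pt "0 0 52.5" --pt "0 0 52.5" --turn '[0,0,0,0,0,0,0]'

```text
t: 14.95
position: [0.5309, -0.1505, 0.0243]
tcp_rot: [0.001, 0.842, 0.539, 0.001]
ft_force: [-0.2, 0.4, -1.1]
width: 0.0869
```

```bash
python3 - <<'E'
from h import *
togo((.5299,-.1497,.022),65.3)
E
```

```text
t 14.95 pos [ 0.5309 -0.1505  0.0243] phi 65.22 tilt [ 0.0017 -0.0005] F [-0.2  0.4 -1.1] w 0.0869 
 GO [ 0.3 -1.2  2.3] turn -0.08
```

>>> carry_out --pt "0.3 -1 1.5" --pt "0.3 -1 1.5" --pt "0.3 -1 1.5" --pt "0.3 -1 1.5" --pt "0.3 -1 1.5" --pt "0.3 -1 1.5" --pt "0.3 -1 1.5" --pt "0.3 -1 1.5" --turn '[0,0,0,0,0,0,0,0]' --claw 1

```text
t: 15.75
position: [0.5294, -0.1496, 0.0218]
tcp_rot: [0.0, 0.842, 0.539, 0.0]
ft_force: [-0.1, 0.2, -0.6]
width: 0.0311
```

>>> carry_out --pt "0 0 0" --pt "0 0 0" --pt "0 0 0" --pt "0 0 0" --pt "0 0 0" --pt "0 0 0" --turn '[0,0,0,0,0,0]'

```text
t: 16.35
position: [0.5295, -0.1497, 0.0219]
tcp_rot: [0.0, 0.842, 0.539, 0.0]
ft_force: [0.6, -0.0, 0.7]
width: 0.0178
```

```bash
python3 - <<'E'
from h import *
togo((.5299,-.1497,.022),65.3)
E
```

```text
t 16.35 pos [ 0.5295 -0.1497  0.0219] phi 65.22 tilt [ 0.0004 -0.0001] F [ 0.6 -0.   0.7] w 0.0178 
 GO [ 0.2  0.3 -0.1] turn -0.08
```

>>> carry_out --pt "0 0 -6" --pt "0 0 -20" --pt "0 0 -45" --pt "0 0 -75" --pt "0 0 -100" --pt "0 0 -115" --pt "0 0 -120" --pt "0 0 -120" --turn '[0,0,0,0,0,0,0,0]'

```text
t: 17.15
position: [0.5292, -0.1497, 0.1422]
tcp_rot: [0.0, 0.842, 0.539, 0.0]
ft_force: [-0.1, -0.0, -4.5]
width: 0.018
```

```bash
python3 - <<'E'
from h import *
shot('scene','s8')
togo((.5341,.1343,.142),70.33)
E
```

```text
t 17.2 pos [ 0.5286 -0.1497  0.1412] phi 65.22 tilt [-0.0014  0.0001] F [-0.2 -0.3 -4.6] w 0.0177 
 GO [ 260.1 -114.    -0.7] turn -5.11
```

View pics/s8.png

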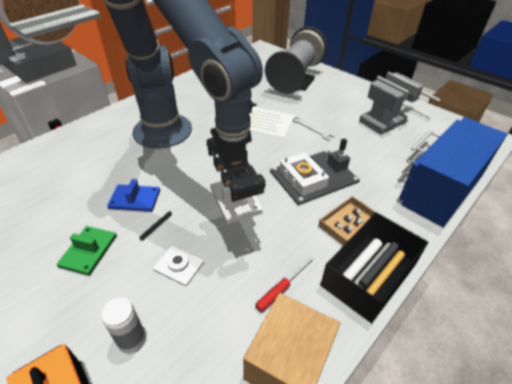

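>>> carry_out --pt "30 -13 0" --pt "68 -30 0" --pt "106 -46 0" --pt "144 -63 0" --pt "182 -80 0" --pt "220 -96 0" --pt "246 -108 0" --pt "260 -114 0" --turn '[0,-1,-2,-3,-4,-5,-5.1,-5.1]'

```text
t: 18.0
position: [0.5333, 0.1375, 0.1406]
tcp_rot: [-0.001, 0.816, 0.578, -0.001]
ft_force: [0.4, -0.7, -4.5]
width: 0.0177
```

>>> carry_out --pt "0 0 0" --pt "0 0 0" --pt "0 0 0" --pt "0 0 0" --turn '[0,0,0,0]'

```text
t: 18.4
position: [0.535, 0.132, 0.1415]
tcp_rot: [0.0, 0.818, 0.575, -0.001]
ft_force: [0.8, -0.1, -4.0]
width: 0.0175
```

```bash
python3 - <<'E'
from h import *
p=shot('scene','s9')
s=env.read_state();shot('wrist','w9')
togo((.5341,.1343,.1),70.33)
a=cv2.imread('pics/s9.png');cv2.imwrite('pics/s9c.png',cv2.resize(a[100:220,240:380],None,fx=5,fy=5,interpolation=cv2.INTER_CUBIC))
E
```

```text
t 18.5 pos [0.535  0.1328 0.1418] phi 70.21 tilt [ 0.     -0.0006] F [-0.3 -0.9 -4.6] w 0.0176 
 GO [ 1.1 -1.4 41.8] turn -0.12
```

View pics/s9c.png

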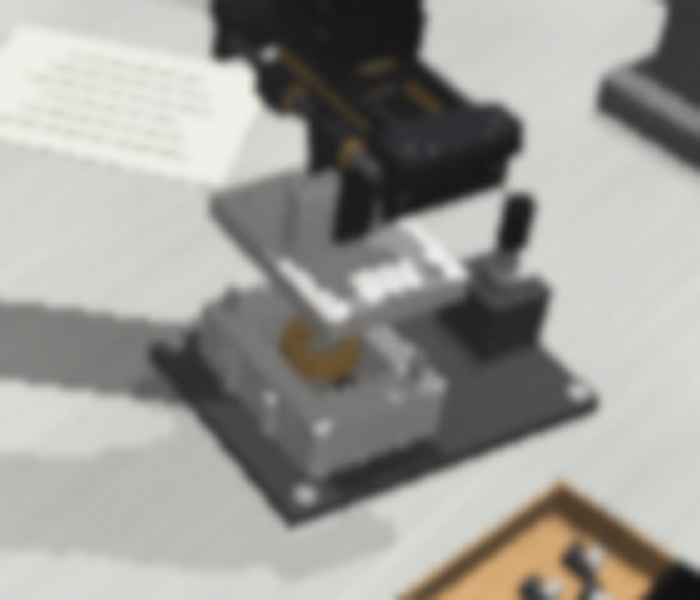

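View pics/w9.png

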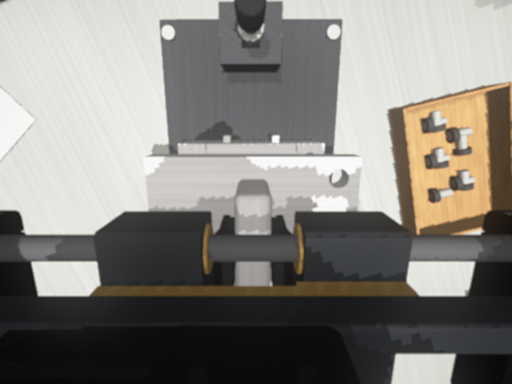

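>>> carry_out --pt "0.8 -1.2 8" --pt "0.8 -1.2 20" --pt "0.8 -1.2 32" --pt "0.8 -1.2 40" --pt "0.8 -1.2 44" --pt "0.8 -1.2 44" --pt "0.8 -1.2 44" --pt "0.8 -1.2 44" --turn '[-0.1,-0.1,-0.1,-0.1,-0.1,-0.1,-0.1,-0.1]'

```text
t: 19.3
position: [0.5344, 0.1356, 0.0983]
tcp_rot: [0.0, 0.817, 0.577, 0.0]
ft_force: [-0.1, 0.5, -4.2]
width: 0.0179
```

```bash
python3 - <<'E'
from h import *
for i in range(3): shot('scene','s10')
s=env.read_state();p=shot('wrist','w10')
import pickle;pickle.dump((s,p),open('w10.pkl','wb'))
togo((.5341,.1343,.1),70.33)
a=cv2.imread('pics/w10.png');cv2.imwrite('pics/w10c.png',cv2.resize(a[90:240,130:390],None,fx=3,fy=3,interpolation=cv2.INTER_CUBIC))
E
```

```text
t 19.5 pos [0.5342 0.1354 0.0982] phi 70.42 tilt [ 0.0008 -0.    ] F [ 0.2  1.4 -4.6] w 0.0178 
 GO [-1.   0.3 -1.8] turn 0.09
```

View pics/w10c.png

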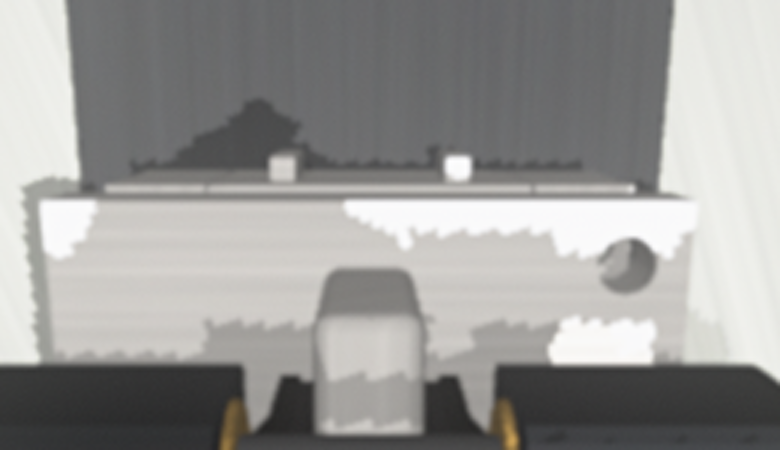

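>>> carry_out --pt "-1 0.3 0" --pt "-1 0.3 3" --pt "-1 0.3 6" --pt "-1 0.3 9" --pt "-1 0.3 12" --pt "-1 0.3 14" --pt "-1 0.3 14" --pt "-1 0.3 14" --turn '[0.1,0.1,0.1,0.1,0.1,0.1,0.1,0.1]'

```text
t: 20.3
position: [0.5339, 0.1344, 0.0838]
tcp_rot: [0.0, 0.817, 0.576, 0.0]
ft_force: [0.5, 0.4, -4.2]
width: 0.0181
```

```bash
python3 - <<'E'
from h import *
s=env.read_state();p=shot('wrist','w11')
togo((.5341,.1343,.0739),70.33)
print(env.read_state()['moment'])
a=cv2.imread('pics/w11.png');cv2.imwrite('pics/w11c.png',cv2.resize(a[90:240,130:390],None,fx=3,fy=3,interpolation=cv2.INTER_CUBIC))
E
```

```text
t 20.35 pos [0.534  0.1344 0.0839] phi 70.33 tilt [0.0002 0.    ] F [ 0.7 -0.5 -4.3] w 0.0178 
 GO [-0.   0.1 10. ] turn -0.0
[-0.03388743 -0.0806437  -0.00906693]
```

View pics/w11c.png

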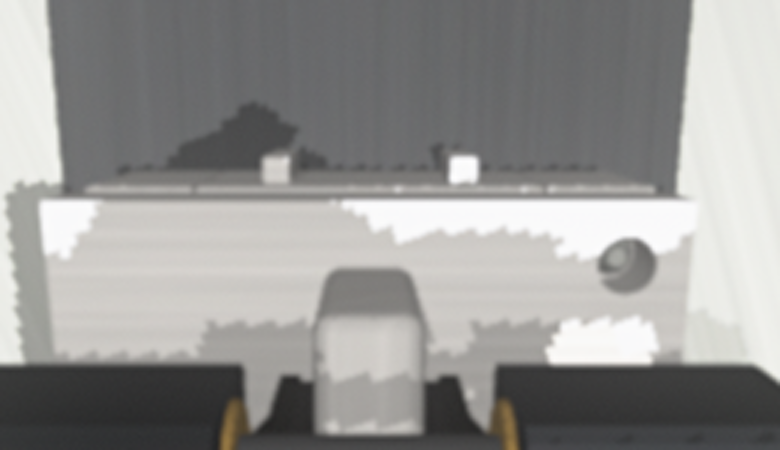

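Dowel tip shows inside the hole at (625,265), with no side force. Lowering on in small steps.

>>> carry_out --pt "0 0 1.5" --pt "0 0 3" --pt "0 0 4.5" --pt "0 0 6" --pt "0 0 7" --pt "0 0 8" --pt "0 0 8" --pt "0 0 8" --turn '[0,0,0,0,0,0,0,0]'

```text
t: 21.15
position: [0.534, 0.1343, 0.0762]
tcp_rot: [0.0, 0.818, 0.576, 0.0]
ft_force: [-2.0, -0.9, 3.8]
width: 0.0179
```

```bash
python3 - <<'E'
from h import *
togo((.5341,.1343,.0739),70.33)
print(env.read_state()['moment'])
E
```

```text
t 21.15 pos [0.534  0.1343 0.0762] phi 70.32 tilt [ 0.0003 -0.0002] F [-2.  -0.9  3.8] w 0.0179 
 GO [0.  0.1 2.3] turn -0.01
[-0.28368513  0.477237   -0.03321851]
```

>>> carry_out --pt "0 0 1" --pt "0 0 2" --pt "0 0 2.5" --pt "0 0 3" --pt "0 0 3" --pt "0 0 3" --turn '[0,0,0,0,0,0]'

```text
t: 21.75
position: [0.5339, 0.1343, 0.0738]
tcp_rot: [0.0, 0.818, 0.576, -0.0]
ft_force: [-4.5, -2.3, 11.3]
width: 0.0178
```

```bash
python3 - <<'E'
from h import *
togo((.5341,.1343,.0739),70.33)
print(env.read_state()['moment'])
E
```

```text
t 21.75 pos [0.5339 0.1343 0.0738] phi 70.32 tilt [ 0.0003 -0.0008] F [-4.5 -2.3 11.3] w 0.0178 
 GO [ 0.1  0.2 -0.1] turn -0.01
[-0.46192779  1.04608335 -0.02230174]
```

>>> carry_out --pt "-0.2 -0.2 0.2" --pt "-0.4 -0.4 0.5" --pt "-0.4 -0.4 0.8" --pt "-0.4 -0.4 0.8" --pt "-0.4 -0.4 0.8" --pt "-0.4 -0.4 0.8" --turn '[0,0,0,0,0,0]'

```text
t: 22.35
position: [0.534, 0.1343, 0.0738]
tcp_rot: [0.001, 0.818, 0.576, 0.0]
ft_force: [-5.9, -2.8, 16.2]
width: 0.0176
```

```bash
python3 - <<'E'
from h import *
p=shot('scene','s12');q=shot('wrist','w12')
togo((.5341,.1343,.0739),70.33)
print(env.read_state()['moment'])
a=cv2.imread('pics/s12.png');cv2.imwrite('pics/s12c.png',cv2.resize(a[100:220,240:380],None,fx=5,fy=5,interpolation=cv2.INTER_CUBIC))
a=cv2.imread('pics/w12.png');cv2.imwrite('pics/w12c.png',cv2.resize(a[90:240,130:390],None,fx=3,fy=3,interpolation=cv2.INTER_CUBIC))
E
```

```text
t 22.45 pos [0.5339 0.1343 0.0738] phi 70.31 tilt [ 0.0015 -0.0007] F [-5.9 -3.  15.4] w 0.0179 
 GO [ 0.1  0.1 -0.1] turn -0.02
[-0.55996019  1.30185467  0.02598734]
```

View pics/s12c.png

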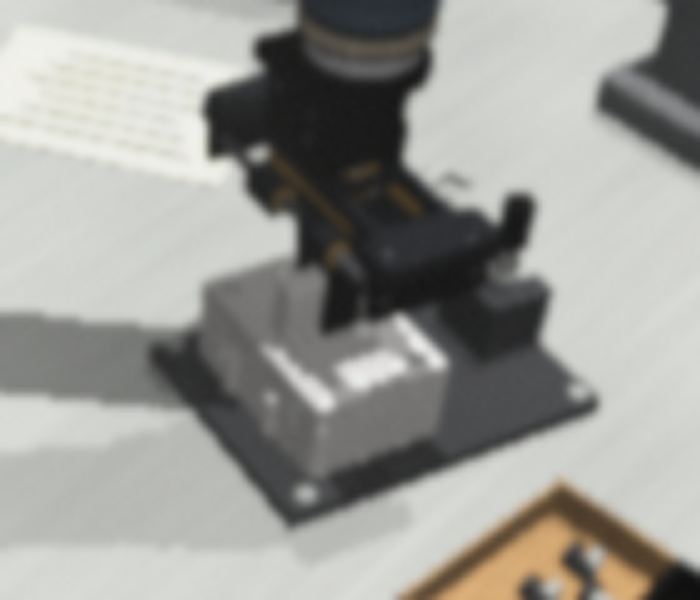

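View pics/w12c.png

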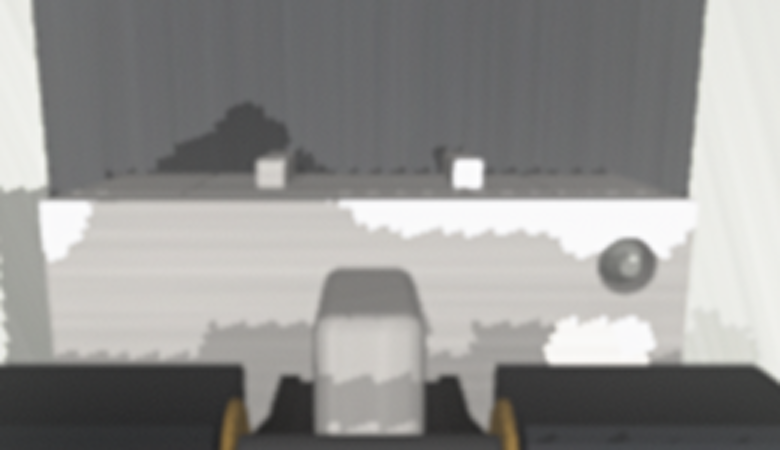

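>>> carry_out --pt "0 0 0" --pt "0 0 0" --pt "0 0 0" --pt "0 0 0" --pt "0 0 0" --turn '[0,0,0,0,0]'

```text
t: 22.95
position: [0.5339, 0.1343, 0.0738]
tcp_rot: [0.001, 0.818, 0.576, 0.0]
ft_force: [-4.7, -3.1, 16.7]
width: 0.0179
```

```bash
python3 - <<'E'
from h import *
p=shot('top','t13')
togo((.5341,.1343,.0739),70.33)
a=cv2.imread('pics/s12.png');cv2.imwrite('pics/s13c.png',cv2.resize(a[145:205,270:350],None,fx=10,fy=10,interpolation=cv2.INTER_CUBIC))
E
```

```text
t 23.0 pos [0.5339 0.1343 0.0738] phi 70.31 tilt [ 0.0015 -0.0007] F [-5.5 -2.2 16.8] w 0.0175 
 GO [ 0.1  0.1 -0.1] turn -0.02
```

View pics/s13c.png

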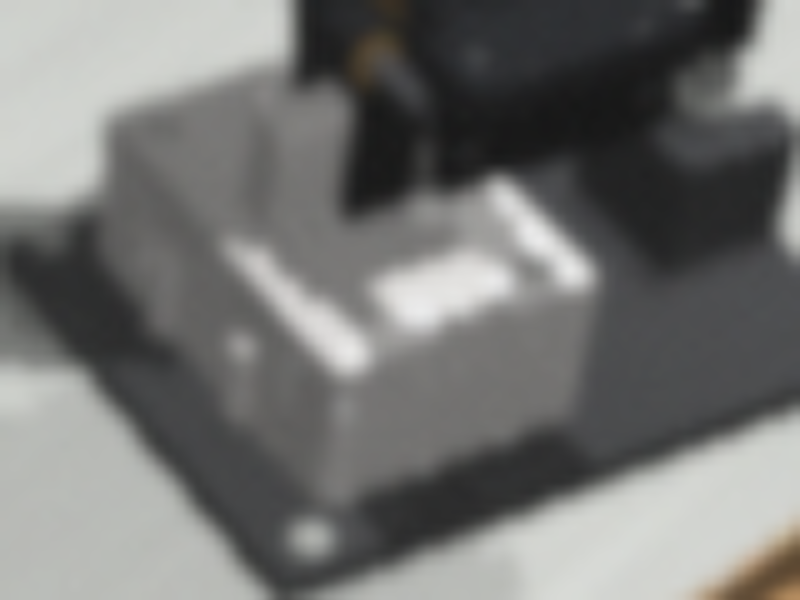

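View pics/t13.png

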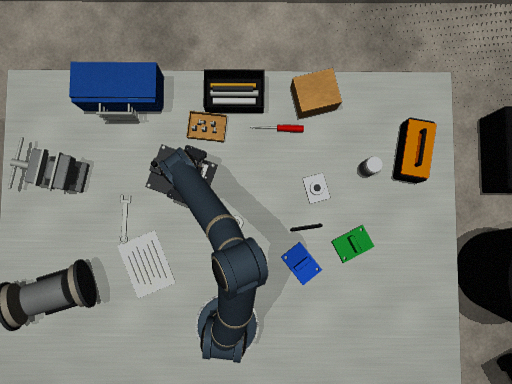

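The seam shows no gap on the two visible sides, and the bystanders have not moved. The push is steady at about 16 N at flush height, so I'll hand in.

```bash
python3 - <<'E'
from h import *
print(ticket.sign_off()); togo((.5341,.1343,.0739),70.33)
E
```

```text
the job is handed in; nothing more can be done
None
the job is handed in; nothing more can be done
```

I drew the pin straight up out of the lower half, hung it by its collar in the notch, and let go of it. I then set the bare aluminium upper half on the two dowels and pressed it shut. The job was handed in at about 23 s with the gripper still holding it down.

- **Flush:** the tool stood at z = 73.8 mm against the 73.9 mm expected for flush, and did not move as the push rose from 11 to 16 N. Tilt was under 0.1°. No gap shows on the two sides visible in the scene picture; the other two sides could not be seen.
- **Push:** it held steady at about 16–17 N, inside the 10–20 N range.
- **Pin:** it stands upright in the notch in the last scene picture.
- **Other things:** the last top picture shows the bystanders that are in view, and the blue and green look-alikes, where they were. The arm partly hid the bearing.
- **Disagreement:** a side force of about 6 N stayed on the gripper. A 0.4 mm shift meant to ease it did not, and I left it because it is far below the limits.

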